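Clamp a throttle body on its test stand and check that the throttle snaps shut

TASK

Secure the throttle body on its stand: lay the steel bar with the yellow middle across the two hooked posts and slide it fully home under both hooks. Only then swing the throttle lever with the red ball round to its full-open stop, hold it there for a moment and let it go, so that it springs fully shut. Do not tip the throttle body or knock over the spray can behind it, and leave the bar home under the hooks.

Things in the scene. Friction and masses are not known exactly. Their poses are not given: they have to be found in the camera images.
- stand: Blue base plate 190 (x) x 230 (y) x 12 mm, fixed to the bench; origin under its centre, z up. Two dark steel posts at x = -62 and +62 mm, 16 mm thick in x: hooks open to +y. Slot floor at z = 63.5 mm, y = 37.5 to 92 mm; upright back wall at y = 37.5 mm; from it a lip reaches over the floor to y = 51.5 mm, underside z = 81.5, top 93 mm, marked yellow. Small locating blocks up to z = 24 mm.
- bar_seat (a point): Point of the stand at (0, 50, 63.5) mm of its frame, between the posts: where the bar's origin lies when the bar is fully home against both back walls, along the stand's x, under both lips. Axes as the stand's.
- bar_entry (a point): Point of the stand at (0, 72, 63.5) mm, 22 mm in +y from bar_seat, axes as the stand's: a bar laid here along x rests on both slot floors just clear of the lips (8 mm), and is then slid towards -y under them. The room above is free.
- bar: Loose steel bar 170 x 25 x 16 mm, 0.25 to 0.5 kg, middle 50 mm painted yellow, lying flat on the bench left of the stand; origin at the centre of its underside, x along its length (either way round serves), z up. Home, its ends stand 15 mm past the posts.
- throttle_body: Loose grey casting, 80 (x) x 168 (y) mm, about 0.9 kg, standing between the locating blocks with 1 mm play; origin at (0, 0, 12) mm of the stand's frame, axes alike. Bore along x at y = -52 mm between square flanges (y -88 to -16 mm, 71 mm high), spindle boss 82 mm high. The flat housing at y = -17 to 80 mm is 50 mm high: the bar passes 1.5 mm over it.
- spindle (a point): Point of the throttle body at (0, -52, 95) mm of its frame, axes alike: on the vertical axis of the throttle spindle, at mid height of the lever's arms. Hub 26 mm across, its nut up to 21 mm above this point. Two thin stop posts stand beside the rear arm, up to 2 mm above this point.
- throttle (a joint): Turn of the spindle and its flat two-armed lever: 0 = shut (sprung rest), grows anticlockwise from above, 1.31 rad = full-open stop. Arms 12 mm wide, 10 mm thick; front arm 46 mm with the red ball, rear arm 34 mm. Front arm points at 165 degrees from the body's x when shut, 240 degrees when open: the ball goes towards -y. Spring 0.09 N m shut, 0.17 N m open (2 to 4 N at the ball).
- lever_ball (a point): Centre of the red ball, 15 mm across, on a 9 mm stud on the end of the front arm: 46 mm from the spindle axis, 114.5 mm above the throttle body's origin (126 mm above the bench), 19.5 mm above the arm's mid height.
- spray_can: Loose white and green spray can, 66 mm across, 225 mm high, standing behind the work to the left; origin at the centre of its foot.

How it is judged:
On the way, in this order (a step that is already met when the one before it is completed fails the run):
1. the bar lies home under both hooks (x of bar in the frame of bar_seat between -0.014 and 0.014 m and y of bar in the frame of bar_seat between -0.006 and 0.006 m and z of bar in the frame of bar_seat between -0.004 and 0.004 m and angle between the x axis of bar and the x axis of stand, either way round below 0.08 rad), for 0.2 s.
2. with the bar home, the throttle lever is held at its full-open stop (all of step 1 and value of joint throttle above 1.25 rad), for 0.2 s.
At the end, for the whole second after the job is handed in: Bar across both posts under both lips: origin within 6 mm of the seat in y, 14 mm in x, 4 mm in height, 0.08 rad of the stand's x, at rest; throttle shut (below 0.05 rad); throttle body flat in its stand (4 mm, 0.05 rad); spray can upright (all of step 1 and value of joint throttle below 0.05 rad and z of throttle_body in the frame of stand below 0.016 m and angle between throttle_body's own z axis and vertical below 0.05 rad and linear speed of bar below 0.02 m/s and angle between spray_can's own z axis and vertical below 0.2 rad); the robot touches nothing.
It fails at once if the throttle lever is worked (past 0.3 rad) while the bar is not home under the hooks (value of joint throttle above 0.3 rad and not (x of bar in the frame of bar_seat between -0.014 and 0.014 m and y of bar in the frame of bar_seat between -0.006 and 0.006 m and z of bar in the frame of bar_seat between -0.004 and 0.004 m and angle between the x axis of bar and the x axis of stand, either way round below 0.08 rad)).
It fails at once if the throttle body is tipped by more than 0.12 rad (angle between throttle_body's own z axis and vertical above 0.12 rad).
It fails at once if the spray can is knocked over (angle between spray_can's own z axis and vertical above 0.5 rad).
It also fails if it takes over 48 s, if anything falls off the work surface, if the arm or the gripper's body presses on something with over 40 N, if the wrist force passes 120 N, or if a joint passes its speed limit or range.

ROBOT

A 7-joint arm with a two-finger parallel gripper is mounted at the origin on a cart in front of the work surface, level with it; the furniture and walls round the work are solid. World frame = base frame: x ahead of the robot, y to its left, z up, the work surface at z = 0. Lengths are in m, angles in rad, forces in N, time in s.
With the tool pointing down it reaches from about 0.4 to 0.85 m from the base axis. Payload 10.4 kg.
Tool frame: the origin (TCP) lies on the centre line of the jaws, within the pads' length; the fingertips stand 17 mm ahead of it and the grasp point (between the pads) lies 2 mm behind it; z points along the fingers, y is the line along which they close (so a half turn about z gives the same grasp; the last joint's range is limited). The gripper opens to 85 mm and grips with 20 to 120 N. Pads are 22 mm wide; open, the fingers measure 114 mm over their backs; the gripper's body (76 mm by 85 mm) begins 54 mm behind the grasp point. The pads swing forward as they close: fully open they stand 13 mm farther back than shut.
Start: joints at [-1.203, 0.332, -0.065, 1.46, 0.022, 1.35, -0.088], TCP at [0.238, 0.578, 0.248] pointing down, gripper open.
Joint ranges: [-2.6, 2.6], [-0.5, 2.12], [-1.47, 1.34], [0.16, 2.42], [-1.27, 4.41], [0.06, 2.06], [-2.6, 2.6]. Speed limits (rad/s): [2.22, 2.22, 2.79, 2.79, 3.14, 3.14, 3.14].

INTERFACE

Orientations are given as a unit quaternion [x, y, z, w].
In Python, from workcell import sensors, imaging, order, spotter gives the robot as it stands. The module is installed in compiled form; this text tells all that it offers.
- The arm moves only by the shell command python3 -m inch 'ROWS' [FORCE]. ROWS is JSON, a list that holds one entry, the list of rows, each a list of 7 numbers: the shift along the tool's x, y, z in m, then the turn, a rotation vector about the tool's x, y, z in rad, then the closure, from -1 (fully open) to 1 (shut). In form: [[[x, y, z, ax, ay, az, hand], ...]]. A call has 1 to 10 rows; each row is the pose to reach, as a shift and turn from the pose commanded when the call began, along the tool's axes at that moment; what a row does not reach only later rows make up. A row lasts 1/10 s, in which the tool goes at most 50 mm and 8.59 degrees, less where a joint would pass 70% of its speed; a pose out of reach is approached as far as the arm can. A call with a gripper value outside its range is refused whole. The fingers move at their own pace and stop on an object; FORCE is the grip in N (left out, the last holds). Time passes only in rows, so rows that repeat a pose let the fingers close. It gives the time, the measured TCP pose, the force, the opening and the grip force at its end, in the units of the state.
- sensors.get_obs(): the state, without advancing time (a new reading comes with each control period).
- imaging.camera(name): name is "side" or "top" or "wrist"; returns the picture (480x640x3 uint8, blue, green, red); there is no depth.
- imaging.calibration(name): a dict with "mtx" (3x3 intrinsics, pixels), "R" (3x3) and "t" (3): a world point X has camera coordinates R X + t; the wrist camera has in their place "tool_from_camera" (4x4, takes a point from camera to tool coordinates, whose origin is the TCP and whose axes are the flange's). Camera axes: x right, y down, z forward; pixel columns grow to the right and rows downward; lengths in m; the calibration is good to about 2 mm. A picture is of the moment at which its call begins: read the wrist's pose just before it. calibration takes no time and is no camera call.
- order.hand_in(): hands the job in; it is judged then, once.
Trained networks look in the newest picture that a camera, given by its name, has taken for a name from the list of things; names that differ only in an ending like _2 or _b are one class to them, and where a whole thing is asked for, a point or a joint stands for the part that bears it (a point fixed in the world has none). Each returns a list of dicts, best first, with "conf" (0 to 1); they miss things now and then, are a little off and sometimes report something else, mostly with a low value. They report only what shows in the picture. A call takes as long as a camera call.
- spotter.look_for(label, camera): "pixel" ([column, row] in pixels, amid what is visible of it).
The state is a dict: "clock": time; "joint_pos": joint angles; "joint_velocities": joint speeds; "tau": joint torques, N m; "position": TCP position; "ee_rot": TCP orientation; "ft_force": force on the tool from outside, world axes, zero at the start; "torque": the same for the moment, N m; "grip_width": opening from 0.0 (shut) to 1.0 (fully open); "grasp_force": force on a finger pad.
Only numpy, scipy, OpenCV 4.12 (cv2) and the standard library are available. Lean on these libraries where they do the work, as an engineer would, in place of code of your own. Each camera call takes 0.05 s, during which the arm holds its last target. There are 200 camera calls.

## Working session

There is one attempt and no reset: what is moved stays moved. The work goes in short steps, Python scripts to look and compute and a shell command to move; the robot and the scene stay as the last step left them, time stands still between calls to the robot, and variables do not carry over. Pictures are saved under pics/ and viewed, at most 13 in all, crops included, and the job is handed in when it is done.

```bash
mkdir -p pics; ls; cat > h.py <<'E'
import numpy as np, cv2, json
from workcell import sensors, imaging, order, spotter
from scipy.spatial.transform import Rotation as Rn
def cam(n):
    c=imaging.calibration(n); K=np.array(c["mtx"])
    if n=="wrist":
        o=sensors.get_obs(); T=np.eye(4); T[:3,:3]=Rn.from_quat(o["ee_rot"]).as_matrix(); T[:3,3]=o["position"]
        C=T@np.array(c["tool_from_camera"]); R=C[:3,:3].T; t=-R@C[:3,3]
    else: R=np.array(c["R"]); t=np.array(c["t"])
    return K,R,t
def proj(c,X):
    K,R,t=c; p=(R@np.atleast_2d(X).T+t.reshape(3,1)); p=K@p; return (p[:2]/p[2]).T
def onz(c,px,z):
    K,R,t=c; d=R.T@np.linalg.inv(K)@np.array([px[0],px[1],1.]); o=-R.T@t.ravel(); return o+d*(z-o[2])/d[2]
def shift(target,yaw=None):
    "tool-frame shift to a world TCP target"
    o=sensors.get_obs(); return Rn.from_quat(o["ee_rot"]).inv().apply(np.array(target)-o["position"])
E
python3 - <<'E'
from h import *
o=sensors.get_obs(); print({k:np.round(v,3).tolist() for k,v in o.items()})
print(np.round(Rn.from_quat(o["ee_rot"]).as_matrix(),3))
for n in("side","top"):
    c=cam(n); im=imaging.camera(n); cv2.imwrite(f"pics/{n}0.png",im)
    print(n,np.round(-c[1].T@c[2].ravel(),3))
    for l in("bar","stand","throttle_body","lever_ball","spray_can"):
        r=spotter.look_for(l,n)
        print(l,[(np.round(x["pixel"]).tolist(),round(x["conf"],2),np.round(onz(c,x["pixel"],0.0),3)[:2].tolist()) for x in r[:2]])
E
```

```text
pics
{'clock': 0.0, 'joint_pos': [-1.203, 0.333, -0.065, 1.461, 0.022, 1.35, -0.089], 'joint_velocities': [0.0, -0.0, -0.0, -0.001, 0.0, -0.001, -0.002], 'tau': [0.001, -62.544, 0.05, -39.16, 0.016, 0.01, 0.0], 'position': [0.238, 0.578, 0.248], 'ee_rot': [0.194, 0.981, -0.001, -0.0], 'ft_force': [0.366, -0.083, 0.163], 'torque': [-0.069, -0.006, 0.025], 'grasp_force': 0.0, 'grip_width': 1.0}
[[-0.925  0.381 -0.   ]
 [ 0.381  0.925 -0.001]
 [-0.    -0.001 -1.   ]]
side [ 0.997 -0.271  0.767]
bar [([337.0, 185.0], 0.68, [0.458, 0.327])]
stand [([242.0, 306.0], 0.92, [0.573, -0.052])]
throttle_body [([211.0, 276.0], 0.7, [0.471, -0.054]), ([232.0, 285.0], 0.65, [0.52, -0.037])]
lever_ball [([213.0, 271.0], 0.86, [0.464, -0.044]), ([234.0, 286.0], 0.49, [0.524, -0.035])]
spray_can [([385.0, 238.0], 0.54, [0.648, 0.288])]
top [0.465 0.099 0.963]
bar []
stand [([382.0, 296.0], 0.82, [0.504, -0.034])]
throttle_body [([392.0, 274.0], 0.95, [0.551, -0.055]), ([302.0, 156.0], 0.36, [0.818, 0.151])]
lever_ball [([416.0, 267.0], 0.57, [0.568, -0.109])]
spray_can [([300.0, 160.0], 0.59, [0.808, 0.156])]
```

View pics/side0.png

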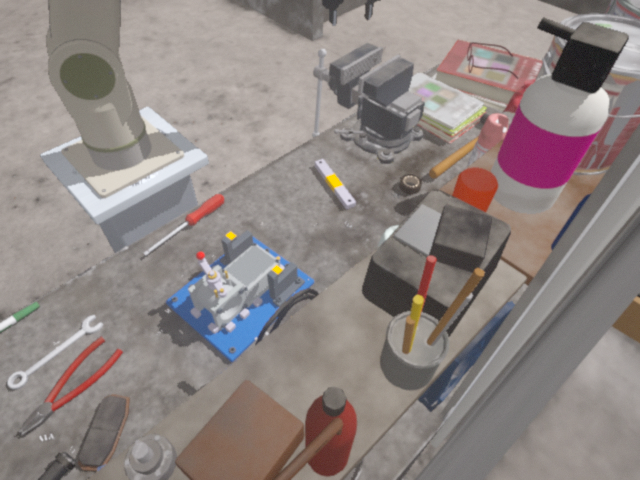

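View pics/top0.png

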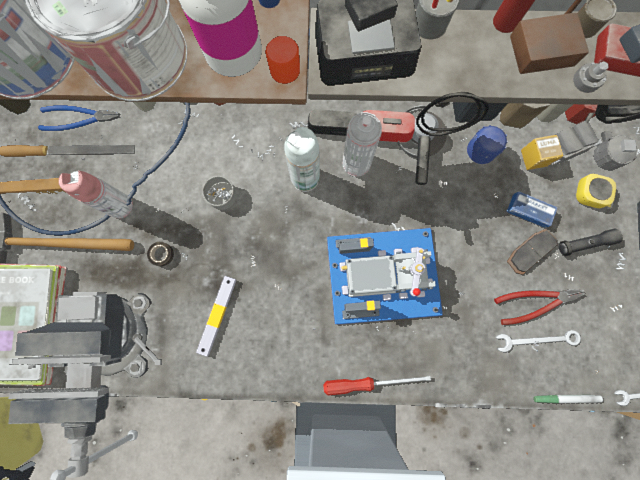

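Side view: the stand is near (242,300) and the bar near (335,183). Top view: the blue plate spans (330–440, 230–325), the bar's yellow middle is at (217,316), the ball is at (416,292), and the posts are at (355,244) and (361,307). The stand is about aligned with the world axes.

```bash
python3 - <<'E'
from h import *
c=cam("top"); im=cv2.imread("pics/top0.png"); hsv=cv2.cvtColor(im,cv2.COLOR_BGR2HSV)
# stand plate
m=cv2.inRange(hsv,(100,120,80),(125,255,255)); m[:, :320]=0; m[:,450:]=0; m[:220]=0; m[335:]=0
p=np.argwhere(m)[:,::-1].astype(float)
w=np.array([onz(c,q,0.012)[:2] for q in p])
print("stand",cv2.minAreaRect((w*1000).astype(np.float32)))
# bar
m=cv2.inRange(hsv,(0,0,140),(179,60,255))|cv2.inRange(hsv,(20,120,120),(35,255,255))
m[:,:190]=0;m[:,245:]=0;m[:270]=0;m[362:]=0
n,l,s,ce=cv2.connectedComponentsWithStats(m); k=[i for i in range(1,n) if s[i,4]>30]; print(s[k].tolist())
w=np.array([onz(c,q,0.016)[:2] for q in np.argwhere(np.isin(l,k))[:,::-1].astype(float)])
print("bar",cv2.minAreaRect((w*1000).astype(np.float32)))
y=np.argwhere(cv2.inRange(hsv,(20,120,120),(35,255,255))&m)[:,::-1].mean(0); print("yellow",onz(c,y,.016))
for q in [(300,145),(302,180),(360,125),(356,165)]: print(q,onz(c,q,0.0)[:2],onz(c,q,.225)[:2])
E
```

```text
stand ((548.1205444335938, -35.07872772216797), (189.15464782714844, 229.15447998046875), 6.3794779777526855)
[[190, 270, 55, 92, 3273], [236, 271, 9, 11, 68], [202, 277, 9, 9, 60]]
bar ((452.6435546875, 319.18353271484375), (191.0657196044922, 116.22395324707031), 3.3590242862701416)
yellow [0.45214436 0.3202367  0.016     ]
(300, 145) [0.8449286  0.15623341] [0.7561164  0.14296289]
(302, 180) [0.76056952 0.14873844] [0.69147685 0.13721992]
(360, 125) [0.89750204 0.0176278 ] [0.79640042 0.03675734]
(356, 165) [0.7993701  0.02592135] [0.72120752 0.04311221]
```

```bash
python3 - <<'E'
from h import *
c=cam("top"); im=cv2.imread("pics/top0.png"); hsv=cv2.cvtColor(im,cv2.COLOR_BGR2HSV)
for T in(170,185,200):
    m=cv2.inRange(hsv,(0,0,T),(179,50,255))|cv2.inRange(hsv,(20,120,150),(35,255,255))
    m[:,:190]=0;m[:,245:]=0;m[:270]=0;m[362:]=0
    n,l,s,ce=cv2.connectedComponentsWithStats(m); k=1+np.argmax(s[1:,4])
    w=np.array([onz(c,q,0.016)[:2] for q in np.argwhere(l==k)[:,::-1].astype(float)])
    print("bar",cv2.minAreaRect((w*1000).astype(np.float32)))
print(shift([.452,.320,.20]))
E
python3 -m inch '[[[0,0,0,0,0,0,-1]]]'
```

```text
bar ((453.4108581542969, 324.79144287109375), (34.72819900512695, 169.77120971679688), 73.58794403076172)
bar ((452.8017883300781, 321.6942138671875), (28.441997528076172, 169.1894989013672), 73.58794403076172)
bar ((452.385986328125, 321.339111328125), (27.525781631469727, 168.44735717773438), 73.58794403076172)
[-0.29603262 -0.15697062  0.04832468]
clock: 0.7
position: [0.2381, 0.5779, 0.2484]
ee_rot: [0.194, 0.981, 0.0, 0.0]
ft_force: [0.7, 0.0, 0.6]
grip_width: 0.999
grasp_force: 0.0
```

```bash
python3 -m inch '[[[-0.296,-0.157,0.048,0,0,-0.105,-1],[-0.296,-0.157,0.048,0,0,-0.105,-1],[-0.296,-0.157,0.048,0,0,-0.105,-1],[-0.296,-0.157,0.048,0,0,-0.105,-1],[-0.296,-0.157,0.048,0,0,-0.105,-1],[-0.296,-0.157,0.048,0,0,-0.105,-1],[-0.296,-0.157,0.048,0,0,-0.105,-1],[-0.296,-0.157,0.048,0,0,-0.105,-1],[-0.296,-0.157,0.048,0,0,-0.105,-1],[-0.296,-0.157,0.048,0,0,-0.105,-1]]]'
python3 - <<'E'
from h import *
c=cam("wrist"); im=imaging.camera("wrist"); cv2.imwrite("pics/w1.png",im)
print(spotter.look_for("bar","wrist")[:1])
hsv=cv2.cvtColor(im,cv2.COLOR_BGR2HSV)
for T in(150,180,200):
    ym=cv2.inRange(hsv,(20,120,120),(35,255,255)); m=cv2.inRange(hsv,(0,0,T),(179,50,255))|ym
    n,l,s,ce=cv2.connectedComponentsWithStats(m); yy=np.argwhere(ym).mean(0); k=l[int(yy[0]),int(yy[1])]
    w=np.array([onz(c,q,0.016)[:2] for q in np.argwhere(l==k)[:,::-1].astype(float)])
    print(s[k],cv2.minAreaRect((w*1000).astype(np.float32)),onz(c,yy[::-1],.016))
E
```

```text
clock: 1.7
position: [0.4512, 0.3212, 0.2005]
ee_rot: [0.142, 0.99, 0.0, -0.0]
ft_force: [-0.3, 0.1, 0.0]
grip_width: 1.001
grasp_force: 0.0
[{'pixel': [327.0, 208.1], 'conf': 0.86}]
[ 310  114   34  133 3965] ((422.8834533691406, 332.3362731933594), (25.253013610839844, 107.37976837158203), 72.46621704101562) [0.45183537 0.32335097 0.016     ]
[ 310  115   33  132 3788] ((423.1486511230469, 331.96795654296875), (24.95063591003418, 106.42362976074219), 73.04742431640625) [0.45183537 0.32335097 0.016     ]
[ 310  115   32  132 3687] ((423.1410827636719, 331.9296875), (24.925207138061523, 106.36461639404297), 73.17449951171875) [0.45183537 0.32335097 0.016     ]
```

View pics/w1.png

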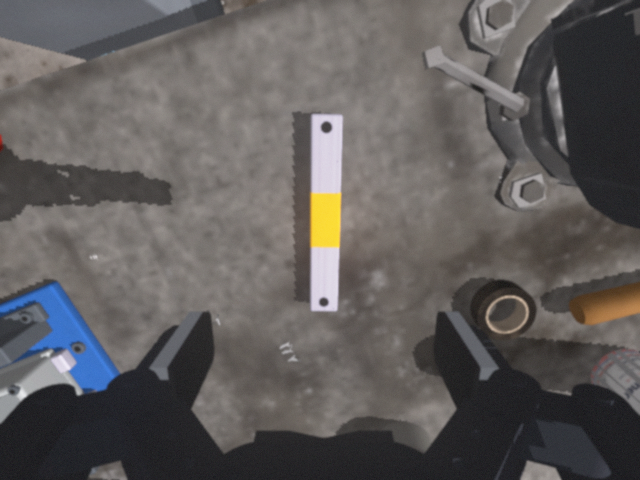

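The bar spans columns 311–341 and rows 114–310, with its yellow middle at (326,220). It lies centred and parallel between the jaws, so I descend and grip.

```bash
python3 -m inch '[[[0,0.0015,0.05,0,0,0,-0.4],[0,0.0015,0.10,0,0,0,-0.3],[0,0.0015,0.14,0,0,0,-0.2],[0,0.0015,0.165,0,0,0,-0.2],[0,0.0015,0.18,0,0,0,-0.2],[0,0.0015,0.18,0,0,0,-0.2],[0,0.0015,0.18,0,0,0,1],[0,0.0015,0.18,0,0,0,1],[0,0.0015,0.18,0,0,0,1],[0,0.0015,0.18,0,0,0,1]]]' 60
python3 -m inch '[[[0,0,0,0,0,0,1],[0,0,0,0,0,0,1],[0,0,0,0,0,0,1]]]' 60
```

```text
clock: 2.8
position: [0.4533, 0.3225, 0.0223]
ee_rot: [0.142, 0.99, 0.001, 0.001]
ft_force: [-0.8, 0.2, 6.7]
grip_width: 0.275
grasp_force: 60.1
clock: 3.1
position: [0.4533, 0.3225, 0.0223]
ee_rot: [0.142, 0.99, 0.001, 0.001]
ft_force: [-1.8, -0.5, 6.1]
grip_width: 0.27
grasp_force: 60.1
```

The 6 N upward force suggests the tips touch the bench. I'll regrip slightly higher, so the tips stay above the bar's underside.

```bash
python3 -m inch '[[[0,0,0,0,0,0,0.1],[0,0,0,0,0,0,0.1],[0,0,-0.004,0,0,0,0.1],[0,0,-0.005,0,0,0,0.1],[0,0,-0.005,0,0,0,1],[0,0,-0.005,0,0,0,1],[0,0,-0.005,0,0,0,1],[0,0,-0.005,0,0,0,1]]]' 80
python3 -m inch '[[[0,0,-0.03,0,0,0,1],[0,0,-0.08,0,0,0,1],[0,0,-0.13,0,0,0,1],[0,0,-0.13,0,0,0,1],[0,0,-0.13,0,0,0,1]]]' 80
python3 - <<'E'
from h import *
S=np.array([.5481,-.0351,0]);R=Rn.from_euler('z',6.38,degrees=True)
o=sensors.get_obs();T=Rn.from_quat(o["ee_rot"]).as_matrix()
print("tool y",np.degrees(np.arctan2(T[1,1],T[0,1])), "z",T[:,2])
for y,z in((.076,.155),(.072,.085),(.05,.085)):
    w=S+R.apply([0,y,z]); print(w,shift(w))
E
```

```text
clock: 3.9
position: [0.4527, 0.3217, 0.0261]
ee_rot: [0.142, 0.99, 0.0, 0.0]
ft_force: [-1.7, -2.0, 9.0]
grip_width: 0.259
grasp_force: 78.6
clock: 4.4
position: [0.4524, 0.3215, 0.1556]
ee_rot: [0.142, 0.99, 0.001, 0.0]
ft_force: [-0.9, 0.1, -5.7]
grip_width: 0.259
grasp_force: 80.3
tool y 73.62541066734993 z [ 8.27107051e-04  9.18923404e-04 -9.99999236e-01]
[0.53965473 0.04042931 0.155     ] [-0.16292183 -0.24510042  0.00045011]
[0.54009921 0.03645409 0.085     ] [-0.16443156 -0.24886714  0.07044677]
[0.5425439  0.01459034 0.085     ] [-0.17294084 -0.26915487  0.0704287 ]
```

```bash
python3 -m inch '[[[-0.163,-0.245,0,0,0,-0.397,1],[-0.163,-0.245,0,0,0,-0.397,1],[-0.163,-0.245,0,0,0,-0.397,1],[-0.163,-0.245,0,0,0,-0.397,1],[-0.163,-0.245,0,0,0,-0.397,1],[-0.163,-0.245,0,0,0,-0.397,1],[-0.163,-0.245,0,0,0,-0.397,1],[-0.163,-0.245,0,0,0,-0.397,1],[-0.163,-0.245,0,0,0,-0.397,1],[-0.163,-0.245,0,0,0,-0.397,1]]]' 80
python3 - <<'E'
from h import *
im=imaging.camera("side"); cv2.imwrite("pics/s2.png",cv2.resize(im[170:380,120:400],None,fx=2.8,fy=2.8,interpolation=cv2.INTER_CUBIC))
c=cam("top");im=imaging.camera("top"); cv2.imwrite("pics/t2.png",cv2.resize(im[190:350,290:470],None,fx=3.5,fy=3.5,interpolation=cv2.INTER_CUBIC))
o=sensors.get_obs();T=Rn.from_quat(o["ee_rot"]).as_matrix()
print(o["position"],"tool y",np.degrees(np.arctan2(T[1,1],T[0,1])))
S=np.array([.5481,-.0351,0]);R=Rn.from_euler('z',6.38,degrees=True)
for n in("side","top"):
    print(n,"bar ends top",proj(cam(n),o["position"]+R.apply([[.085,0,-.0101],[-.085,0,-.0101],[.085,0,-.0261],[-.085,0,-.0261]])).round().tolist())
E
```

```text
clock: 5.4
position: [0.5389, 0.042, 0.1543]
ee_rot: [-0.057, 0.998, 0.0, -0.001]
ft_force: [1.1, 0.3, -3.8]
grip_width: 0.258
grasp_force: 80.5
[0.53927795 0.04168858 0.15488309] tool y 96.49261694332904
side bar ends top [[297.0, 247.0], [231.0, 202.0], [297.0, 253.0], [232.0, 208.0]]
top bar ends top [[348.0, 228.0], [357.0, 319.0], [347.0, 229.0], [356.0, 319.0]]
```

View pics/s2.png

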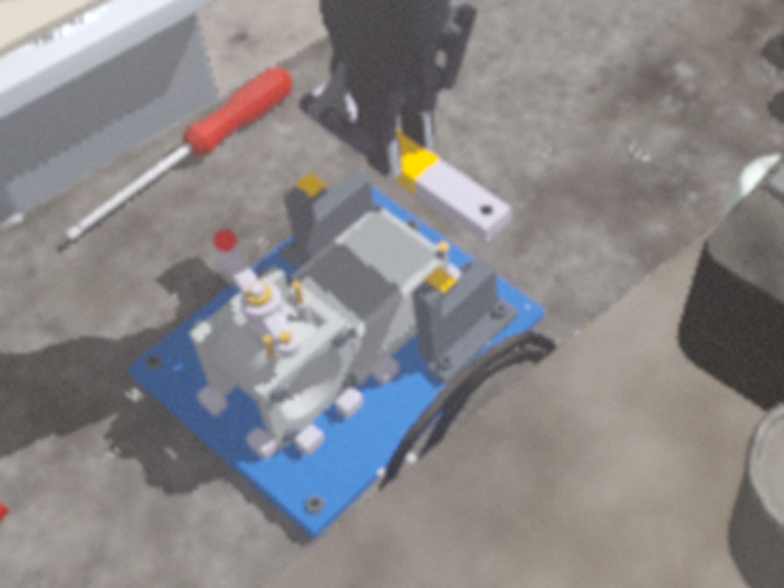

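View pics/t2.png

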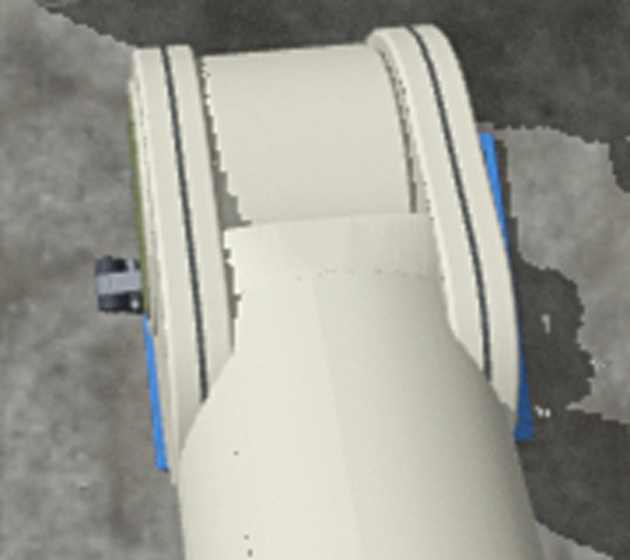

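Side view: the bar hangs level, its end at full-image pixel ≈(298,247) as predicted. The fingertips end above its underside, and it is clear of the posts. The top view is blocked by the arm. Next I lower onto the slot floors.

```bash
python3 -m inch '[[[0,-0.005,0.025,0,0,0,1],[0,-0.005,0.045,0,0,0,1],[0,-0.005,0.055,0,0,0,1],[0,-0.005,0.061,0,0,0,1],[0,-0.005,0.061,0,0,0,1],[0,-0.005,0.061,0,0,0,1]]]' 80
python3 - <<'E'
from h import *
S=np.array([.5481,-.0351,0]);R=Rn.from_euler('z',6.38,degrees=True)
o=sensors.get_obs(); print(o["position"],o["ft_force"],R.inv().apply(o["position"]-S))
im=imaging.camera("side"); cv2.imwrite("pics/s3.png",cv2.resize(im[190:330,170:350],None,fx=4,fy=4,interpolation=cv2.INTER_CUBIC))
E
```

```text
clock: 6.1
position: [0.5407, 0.0357, 0.0951]
ee_rot: [-0.056, 0.998, 0.0, 0.001]
ft_force: [-0.7, 0.7, -4.1]
grip_width: 0.258
grasp_force: 80.4
[0.54074672 0.03569513 0.09507106] [-0.70678994  0.67115268 -4.13491797] [0.00055916 0.07117379 0.09507106]
```

View pics/s3.png

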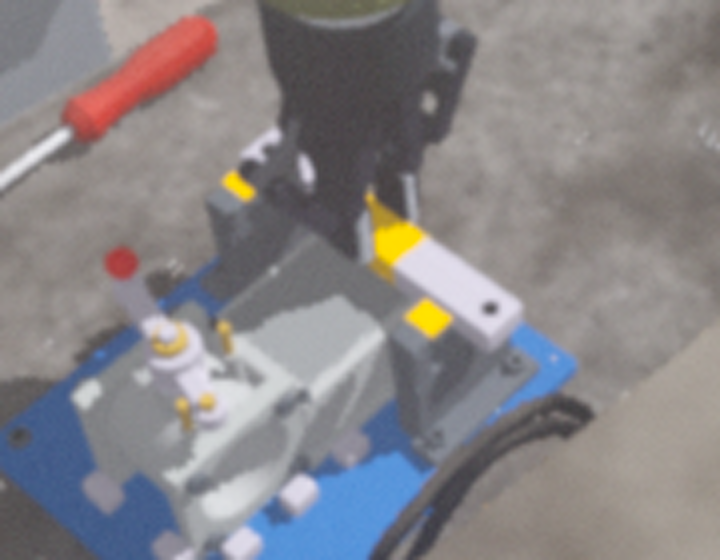

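The bar sits just beyond both yellow lips, marked at crop (238,185) and (428,318), and a few mm above the slot floors. I lower the rest of the way.

```bash
python3 -m inch '[[[0,0,0.002,0,0,0,1],[0,0,0.004,0,0,0,1],[0,0,0.004,0,0,0,1]]]' 80; python3 -m inch '[[[0,0,0.001,0,0,0,1],[0,0,0.002,0,0,0,1],[0,0,0.002,0,0,0,1]]]' 80
```

```text
clock: 6.45
position: [0.5402, 0.0354, 0.0902]
ee_rot: [-0.056, 0.998, 0.0, -0.0]
ft_force: [-0.1, -0.0, -4.1]
grip_width: 0.255
grasp_force: 80.4
clock: 6.75
position: [0.5403, 0.0355, 0.0896]
ee_rot: [-0.055, 0.998, 0.0, 0.0]
ft_force: [-7.1, -0.4, 12.1]
grip_width: 0.258
grasp_force: 82.4
```

Contact came at the expected height. I ease off 1.5 mm and slide under the lips.

```bash
python3 -m inch '[[[0,0,-0.0015,0,0,0,1],[0,-0.004,-0.0015,0,0,0,1],[0,-0.008,-0.0015,0,0,0,1],[0,-0.012,-0.0015,0,0,0,1],[0,-0.015,-0.0015,0,0,0,1],[0,-0.017,-0.0015,0,0,0,1],[0,-0.017,-0.0015,0,0,0,1]]]' 80; python3 -m inch '[[[0,-0.002,0,0,0,0,1],[0,-0.004,0,0,0,0,1],[0,-0.004,0,0,0,0,1]]]' 80
python3 - <<'E'
from h import *
S=np.array([.5481,-.0351,0]);R=Rn.from_euler('z',6.38,degrees=True)
o=sensors.get_obs(); print(R.inv().apply(o["position"]-S),R.inv().apply(o["ft_force"]))
E
```

```text
clock: 7.45
position: [0.5421, 0.018, 0.0897]
ee_rot: [-0.055, 0.998, -0.0, -0.0]
ft_force: [0.2, -0.3, -3.6]
grip_width: 0.257
grasp_force: 80.6
clock: 7.75
position: [0.5425, 0.0145, 0.0897]
ee_rot: [-0.056, 0.998, 0.0, -0.0]
ft_force: [0.1, 0.6, -3.4]
grip_width: 0.254
grasp_force: 80.5
[-3.77639641e-05  4.99526803e-02  8.97083150e-02] [ 0.15720234  0.56977377 -3.44250176]
```

```bash
python3 -m inch '[[[0,-0.001,0,0,0,0,1],[0,-0.002,0,0,0,0,1],[0,-0.002,0,0,0,0,1]]]' 80;  python3 -m inch '[[[0,-0.001,0,0,0,0,1],[0,-0.001,0,0,0,0,1]]]' 80
```

```text
clock: 8.05
position: [0.5425, 0.0143, 0.0897]
ee_rot: [-0.056, 0.998, 0.001, -0.0]
ft_force: [-1.8, 5.6, -3.3]
grip_width: 0.26
grasp_force: 80.6
clock: 8.25
position: [0.5426, 0.0142, 0.0897]
ee_rot: [-0.057, 0.998, 0.001, -0.0]
ft_force: [-2.5, 8.2, -2.7]
grip_width: 0.258
grasp_force: 80.7
```

The bar is against the back walls with a rising 8 N reaction. I relax, set it down and release.

```bash
python3 -m inch '[[[0,0.002,0.001,0,0,0,1],[0,0.002,0.001,0,0,0,1],[0,0.002,0.001,0,0,0,0.2],[0,0.002,0.001,0,0,0,-0.2],[0,0.002,0.001,0,0,0,-0.2],[0,0.002,0.001,0,0,0,-0.2],[0,0.002,0.001,0,0,0,-0.2]]]' 20
python3 -m inch '[[[0,0.002,-0.02,0,0,0,-0.2],[0,0.002,-0.05,0,0,0,-0.2],[0,0.002,-0.10,0,0,0,-0.1],[0,0.002,-0.14,0,0,0,0.5],[0,0.002,-0.14,0,0,0,1],[0,0.002,-0.14,0,0,0,1]]]' 20
python3 - <<'E'
from h import *
im=imaging.camera("side"); cv2.imwrite("pics/s4.png",cv2.resize(im[190:350,170:350],None,fx=3.5,fy=3.5,interpolation=cv2.INTER_CUBIC))
S=np.array([.5481,-.0351,0]);R=Rn.from_euler('z',6.38,degrees=True)
c=cam("side"); r=spotter.look_for("lever_ball","side")[:2]; print(r)
sp=np.array([0,-.052,0]);
for a in(165,240):
    b=sp+[.046*np.cos(np.radians(a)),.046*np.sin(np.radians(a)),.1265]; w=S+R.apply(b); print(a,b,w,proj(c,w))
print([onz(c,x["pixel"],.1265) for x in r])
print("bar corners exp",proj(c,S+R.apply([[.085,.0375,.0795],[.085,.0625,.0795],[.085,.0375,.0635]])))
E
```

```text
clock: 8.95
position: [0.5428, 0.0135, 0.0888]
ee_rot: [-0.055, 0.998, -0.0, 0.0]
ft_force: [0.7, -0.7, -0.6]
grip_width: 0.599
grasp_force: 0.0
clock: 9.55
position: [0.5429, 0.0156, 0.2295]
ee_rot: [-0.056, 0.998, 0.0, 0.001]
ft_force: [-0.1, -0.4, -0.1]
grip_width: 0.043
grasp_force: 0.0
[{'pixel': [212.9, 273.6], 'conf': 0.97}]
165 [-0.04443259 -0.04009432  0.1265    ] [ 0.50839796 -0.07988345  0.1265    ] [[199.49366117 255.76422504]]
240 [-0.023      -0.09183717  0.1265    ] [ 0.53544758 -0.12892421  0.1265    ] [[184.52376952 280.48148499]]
[array([ 0.55659548, -0.08501461,  0.1265    ])]
bar corners exp [[283.34805798 282.50287644]
 [292.46243924 274.03017389]
 [283.69342401 287.31467702]]
```

View pics/s4.png

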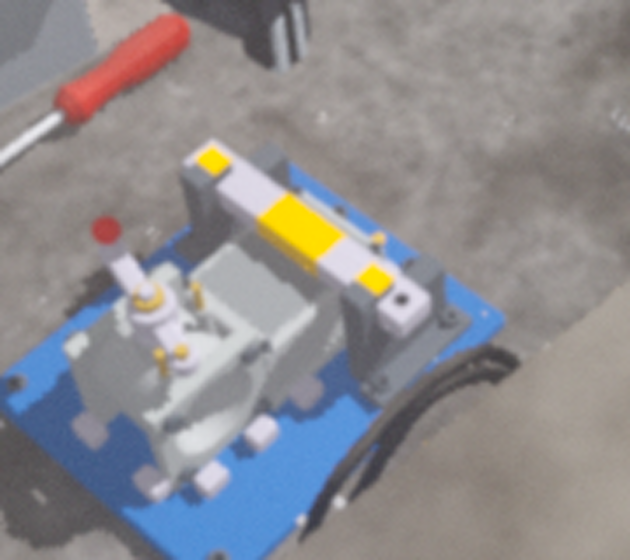

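The bar is home under both yellow lips. The ball shows at crop (107,231), which is full-image (200,256) and matches the shut pose prediction. Now I plan the push.

```bash
cat >> h.py <<'E'
S=np.array([.5481,-.0351,0]);R=Rn.from_euler('z',6.38,degrees=True)
n=np.array([.381,-.924,0]); e=np.array([-.924,-.381,0])
def finger(a,gap,z=.134):
    a=np.radians(a); b=np.array([.046*np.cos(a),-.052+.046*np.sin(a),0])
    return S+R.apply(b-n*(.022+gap)+e*.004+[0,0,z])
E
python3 - <<'E'
from h import *
t=finger(165,.014,.2); print(t,shift(t))
# later rows, in the tool frame after the turn (tool y = world 118.8 deg)
o=sensors.get_obs(); Q=Rn.from_quat(o["ee_rot"])*Rn.from_rotvec([0,0,-.391]); print(Q.as_matrix().round(3))
for a in(165,175,185,195,205,215,225,232,238,242): print(a,Q.inv().apply(finger(a,0)-t).round(4))
E
```

```text
[ 0.48756678 -0.05027488  0.2       ] [ 0.06127883 -0.05940534  0.02773407]
[[-0.876 -0.481 -0.002]
 [-0.481  0.876 -0.   ]
 [ 0.002  0.001 -1.   ]]
165 [-0.0001 -0.014   0.066 ]
175 [ 0.0042 -0.0208  0.066 ]
185 [ 0.0072 -0.0282  0.066 ]
195 [ 0.009 -0.036  0.066]
205 [ 0.0093 -0.0441  0.066 ]
215 [ 0.0082 -0.052   0.066 ]
225 [ 0.0058 -0.0597  0.066 ]
232 [ 0.0033 -0.0647  0.066 ]
238 [ 0.0008 -0.0688  0.066 ]
242 [-0.0012 -0.0713  0.066 ]
```

```bash
python3 -m inch '[[[0.061,-0.059,0,0,0,-0.391,1],[0.061,-0.059,0,0,0,-0.391,1],[0.061,-0.059,0.028,0,0,-0.391,1],[0.061,-0.059,0.028,0,0,-0.391,1],[0.061,-0.059,0.028,0,0,-0.391,1]]]' 20
python3 -m inch '[[[0,0,0.03,0,0,0,1],[0,0,0.055,0,0,0,1],[0,0,0.066,0,0,0,1],[0,0,0.066,0,0,0,1]]]' 20
python3 - <<'E'
from h import *
im=imaging.camera("side"); cv2.imwrite("pics/s5.png",cv2.resize(im[190:350,140:320],None,fx=3.5,fy=3.5,interpolation=cv2.INTER_CUBIC))
o=sensors.get_obs(); print(Rn.from_quat(o["ee_rot"]).inv().apply(finger(165,0)-o["position"]))
E
```

```text
clock: 10.15
position: [0.488, -0.0493, 0.2001]
ee_rot: [-0.247, 0.969, 0.0, -0.001]
ft_force: [0.2, 0.2, 0.6]
grip_width: 0.002
grasp_force: 0.0
clock: 10.55
position: [0.4881, -0.0493, 0.134]
ee_rot: [-0.248, 0.969, 0.0, -0.001]
ft_force: [0.4, 0.2, -0.2]
grip_width: 0.002
grasp_force: 0.0
[ 0.00141708 -0.01415618  0.00117547]
```

View pics/s5.png

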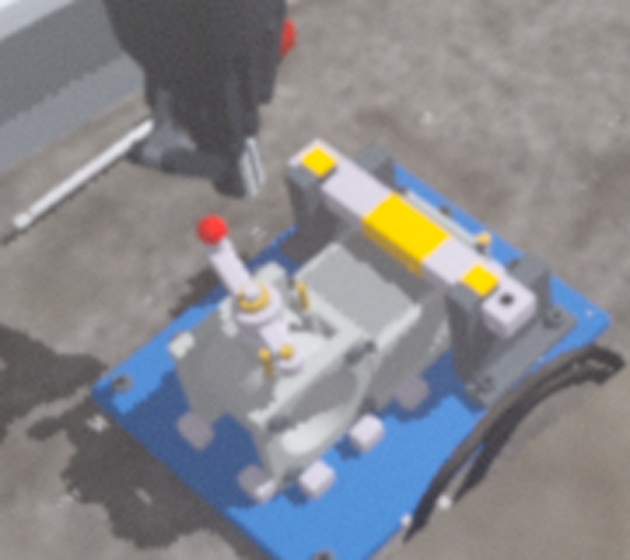

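The finger tip shows at crop (245,193) and the ball at (212,230). I check the tip height by projection.

```bash
python3 - <<'E'
from h import *
o=sensors.get_obs(); T=Rn.from_quat(o["ee_rot"]); c=cam("side")
for d in(.012,.017,.022):
    p=o["position"]+T.apply([[-.011,0,d],[-.011,-.0145,d],[-.011,.0145,d],[.011,-.0145,d],[-.011,-.008,d]])
    print(d,((proj(c,p)-[140,190])*3.5).round().tolist())
E
```

```text
0.012 [[256.0, 186.0], [243.0, 207.0], [268.0, 166.0], [205.0, 196.0], [249.0, 197.0]]
0.017 [[257.0, 192.0], [245.0, 213.0], [269.0, 172.0], [207.0, 202.0], [250.0, 203.0]]
0.022 [[259.0, 198.0], [246.0, 218.0], [270.0, 178.0], [208.0, 208.0], [252.0, 209.0]]
```

The tip height is right, but the fingers are about 8 mm thinner on each side than assumed, so I add 8 mm along the push.

```bash
python3 -m inch '[[[0.001,-0.015,0,0,0,0,1],[0.001,-0.022,0,0,0,0,1],[0.005,-0.029,0,0,0,0,1],[0.008,-0.036,0,0,0,0,1],[0.01,-0.044,0,0,0,0,1],[0.01,-0.052,0,0,0,0,1],[0.009,-0.06,0,0,0,0,1],[0.007,-0.068,0,0,0,0,1],[0.005,-0.072,0,0,0,0,1],[0.005,-0.072,0,0,0,0,1]]]' 20
python3 - <<'E'
from h import *
im=imaging.camera("side"); cv2.imwrite("pics/s6.png",cv2.resize(im[210:330,150:290],None,fx=4.5,fy=4.5,interpolation=cv2.INTER_CUBIC))
o=sensors.get_obs(); T=Rn.from_quat(o["ee_rot"]); c=cam("side"); print("F tool",T.inv().apply(o["ft_force"]))
for a in(165,210,225,240):
    b=np.array([.046*np.cos(np.radians(a)),-.052+.046*np.sin(np.radians(a)),.1265]); print(a,((proj(c,S+R.apply(b))-[150,210])*4.5).round())
E
```

```text
clock: 11.6
position: [0.5192, -0.1154, 0.1348]
ee_rot: [-0.248, 0.969, 0.0, 0.0]
ft_force: [-2.5, 3.4, 4.0]
grip_width: -0.0
grasp_force: 2.5
F tool [ 1.35404241  4.03338713 -4.6296567 ]
165 [[223. 206.]]
210 [[161. 266.]]
225 [[154. 292.]]
240 [[155. 317.]]
```

View pics/s6.png

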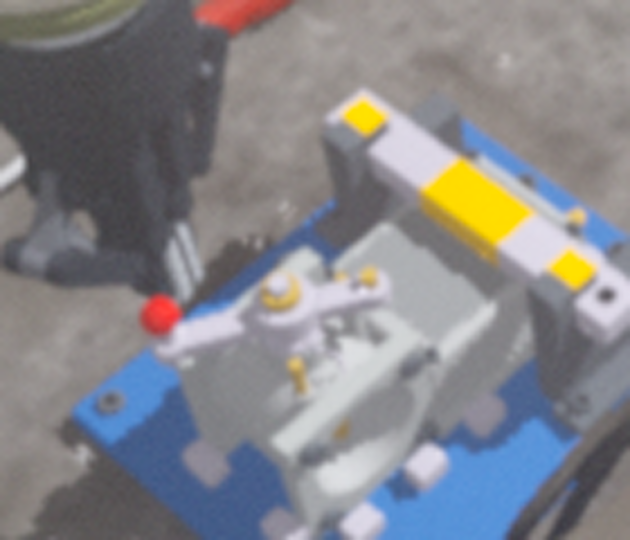

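The ball is at crop (161,315), and the stop pose predicts (155,317), so it is almost open. I press a little more until the stop reacts.

```bash
python3 -m inch '[[[0,-0.002,0,0,0,0,1],[-0.001,-0.003,0,0,0,0,1],[-0.001,-0.003,0,0,0,0,1]]]' 20
python3 -m inch '[[[0,-0.002,0,0,0,0,1],[-0.001,-0.003,0,0,0,0,1],[-0.001,-0.003,0,0,0,0,1]]]' 20
```

```text
clock: 11.95
position: [0.5201, -0.1165, 0.1346]
ee_rot: [-0.249, 0.969, 0.001, -0.001]
ft_force: [-7.9, 7.5, 6.8]
grip_width: 0.003
grasp_force: 5.7
clock: 12.25
position: [0.5212, -0.1177, 0.1343]
ee_rot: [-0.249, 0.968, 0.002, -0.002]
ft_force: [-13.6, 9.3, 11.6]
grip_width: -0.002
grasp_force: 9.8
```

The force climbs to about 16 N with little motion, so the lever is at the stop. I hold, check the ball's pixel, then let go.

```bash
python3 -m inch '[[[0,0,0,0,0,0,1],[0,0,0,0,0,0,1],[0,0,0,0,0,0,1],[0,0,0,0,0,0,1]]]' 20
python3 - <<'E'
from h import *
im=imaging.camera("side"); cv2.imwrite("pics/s7.png",cv2.resize(im[210:330,150:290],None,fx=4.5,fy=4.5,interpolation=cv2.INTER_CUBIC))
h=cv2.cvtColor(im,cv2.COLOR_BGR2HSV); m=(cv2.inRange(h,(0,160,100),(6,255,255))|cv2.inRange(h,(174,160,100),(179,255,255)))
m[:250]=0;m[300:]=0;m[:,:160]=0;m[:,215:]=0
b=np.argwhere(m)[:,::-1].mean(0); w=R.inv().apply(onz(cam("side"),b,.1265)-S)+[0,.052,0]; print(b,w,np.degrees(np.arctan2(w[1],w[0]))%360,np.hypot(*w[:2]))
E
```

```text
clock: 12.65
position: [0.5212, -0.1177, 0.1344]
ee_rot: [-0.249, 0.968, 0.002, -0.002]
ft_force: [-13.7, 9.7, 11.7]
grip_width: -0.005
grasp_force: 9.6
[185.04651163 280.1627907 ] [-0.0228384 -0.0388299  0.1265   ] 239.53743217314099 0.04504835259682407
```

View pics/s7.png

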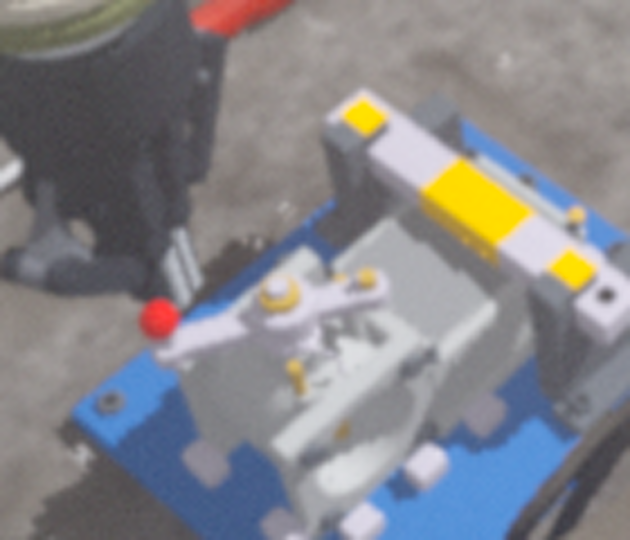

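The ball measures 239.5°, i.e. about 1.30 rad and fully open. The bar is still home under both lips. I ease off and lift away.

```bash
python3 -m inch '[[[0,0.003,0,0,0,0,1],[0.001,0.004,-0.04,0,0,0,1],[0.001,0.004,-0.09,0,0,0,1],[0.001,0.004,-0.13,0,0,0,1],[0.001,0.004,-0.13,0,0,0,1],[0.001,0.004,-0.13,0,0,0,1],[0.001,0.004,-0.13,0,0,0,1],[0.001,0.004,-0.13,0,0,0,1],[0.001,0.004,-0.13,0,0,0,1]]]' 20
python3 - <<'E'
from h import *
im=imaging.camera("side"); cv2.imwrite("pics/s8.png",cv2.resize(im[190:350,150:350],None,fx=3.5,fy=3.5,interpolation=cv2.INTER_CUBIC))
h=cv2.cvtColor(im,cv2.COLOR_BGR2HSV); m=(cv2.inRange(h,(0,160,100),(6,255,255))|cv2.inRange(h,(174,160,100),(179,255,255)))
m[:240]=0;m[300:]=0;m[:,:160]=0;m[:,225:]=0
b=np.argwhere(m)[:,::-1].mean(0); w=R.inv().apply(onz(cam("side"),b,.1265)-S)+[0,.052,0]; print(b,np.degrees(np.arctan2(w[1],w[0]))%360,np.hypot(*w[:2]))
E
```

```text
clock: 13.6
position: [0.5201, -0.1166, 0.2638]
ee_rot: [-0.248, 0.969, 0.0, -0.001]
ft_force: [0.1, 0.7, -0.6]
grip_width: -0.0
grasp_force: 0.0
[200.15625 254.625  ] 162.47610072691361 0.0477171538364812
```

View pics/s8.png

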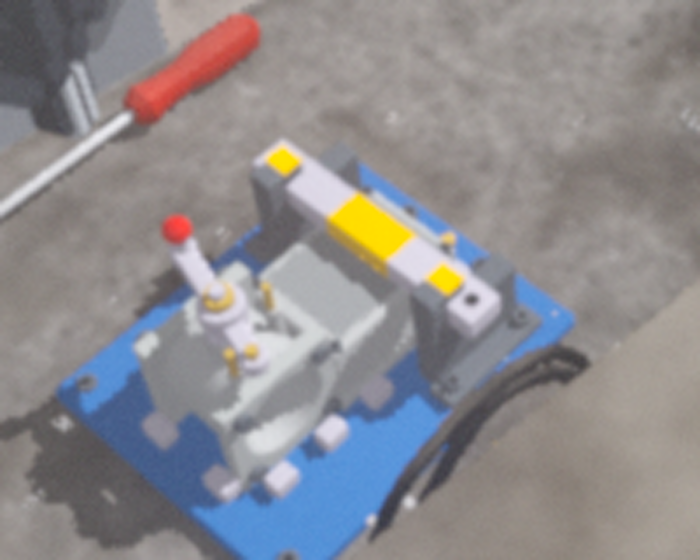

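The lever is back at shut, with the ball at crop (177,229). The bar is home, the body sits flat and the gripper is clear, so I hand in.

```bash
python3 -c "
from workcell import order
print(order.hand_in())"
```

```text
the job is handed in; nothing more can be done
None
```

The job is handed in (no verdict returned): the bar is home under both hooks, the throttle lever was held at its full-open stop (measured about 1.30 rad) and sprang shut, and the gripper is clear.

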